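# Shut the marbling trough's drain with the T-key

### The arm

A 6-joint arm with a two-finger parallel gripper is mounted at the origin on the work surface. World frame = base frame: x ahead of the robot, y to its left, z up, the work surface at z = 0. Lengths are in mm, angles in rad, forces in N, time in s.
With the tool pointing down it reaches from about 325 to 900 mm from the base axis. Payload 6.1 kg.
Tool frame: the origin (TCP) lies midway between the tips of the shut fingers; the grasp point (between the pads) lies 19 mm behind it (arm.grasp_offset is the distance from the TCP to the grasp point, in mm); z points along the fingers, x is the direction in which the jaws open and shut, and the axes are right-handed (so a half turn about z gives the same grasp; the last joint's range is limited). The gripper opens to 85 mm and grips with 20 to 120 N. Pads are 22 mm wide; open, the fingers measure 114 mm over their backs; the gripper's body (76 mm by 85 mm) begins 54 mm behind the grasp point. The pads swing forward as they close: fully open they stand 13 mm farther back than shut.
Start: joints at [1.076, 0.22, 1.526, -0, 1.395, -0.126], TCP at [225.308, 582.968, 231.3] pointing down, gripper open.
Joint ranges: [-2.98, 2.98], [-0.91, 2.08], [0.09, 2.57], [-1.24, 4.39], [0.2, 2.65], [-2.68, 2.68]. Speed limits (rad/s): [2.57, 2.57, 3.01, 3.14, 3.14, 3.14].

### API

Orientations are given as a rotation vector (axis times angle).
In Python, from plant import arm gives the robot as it stands.
- The arm moves only by the shell command python3 -m inch 'ROWS' [FORCE]. ROWS is JSON, a list of rows, each a list of 3 entries, a list of its own where there are three numbers: the shift along the tool's x, y, z in mm, then the turn, a rotation vector about the tool's x, y, z in rad, then the closure, from -1 (fully open) to 1 (shut), so that 0 is half open. A call has 1 to 8 rows; each row shifts and turns the commanded pose from where the row before left it, along the tool's axes as they then stand; what a row does not reach is not made up. A row lasts 1/12 s, in which the tool goes at most 41.7 mm and 7.16 degrees, less where a joint would pass 70% of its speed; a pose out of reach is approached as far as the arm can. A call is refused whole if a number of a shift passes 41.7 or a number of a turn 0.125, either way. A call with a gripper value outside its range is refused whole. The fingers move at their own pace and stop on an object; FORCE is the grip in N (left out, the last holds). Time passes only in rows, so rows that do not move let the fingers close. It gives the time, the measured TCP pose, the force and the opening at its end, in the units of the state.
- arm.get_obs(): the state, without advancing time (a new reading comes with each control period).
- arm.camera(name): name is "scene" or "top" or "wrist"; returns a dict with "color" (400x640x3 uint8, red, green, blue), "mtx" (3x3 intrinsics, pixels), "R" (3x3) and "t" (3): a world point X has camera coordinates R X + t. Camera axes: x right, y down, z forward; pixel columns grow to the right and rows downward; lengths in mm; the calibration is good to about 2 mm. The wrist camera is an equidistant fisheye: a pixel r from the principal point sees the ray r / f radians off the axis. A picture is of the moment at which its call begins. There is no depth.
- arm.hand_in(): hands the job in, once; it reports no verdict.
The state is a dict: "t": time; "joints": joint angles; "qvel": joint speeds; "joint_efforts": joint torques, N m; "eef_pos": TCP position; "orientation": TCP orientation; "wrist_force": force on the tool from outside, world axes, zero at the start; "wrist_torque": the same for the moment, N m; "finger_gap": opening from 0.0 (shut) to 1.0 (fully open).
Only numpy, scipy, OpenCV 4.12 (cv2) and the standard library are available. Lean on these libraries where they do the work, as an engineer would, in place of code of your own. Each camera call takes 0.05 s, during which the arm holds its last target.

### The job

The drain of the empty marbling trough has to be shut before the trough is filled. Take the T-key out of its wooden stand, lower it down the shaft at the front of the trough until it sits fully home on the square stem at the bottom (turn it gently to feel for the square, do not ram it), then turn it clockwise, seen from above, until the drain cock comes up against its stop, without forcing it. Leave the key standing upright on the stem, let go of it, and leave the jar, mortar and bottle where they are.

Things in the scene. Friction and masses are not known exactly. Their poses are not given: they have to be found in the camera images.
- key: Loose steel T-key, 205 mm long, about 0.4 kg, standing upright in the stand. Origin at the centre of its foot (lower end), z up along the key to the handle. Foot: a 26 mm square, 33 mm tall block (37 mm over its corners) with a 17.4 mm square socket, 25 mm deep, open downwards; its sides are parallel to the key's x and y. Above it a round 14 mm shank up to a straight cross bar (the T handle).
- key_bar (a point): Centre of the key's cross bar, on the key's axis 196 mm above the foot. The bar is 90 mm long along the key's y, 16 mm thick along the key's x, 18 mm high (its top is 205 mm above the foot). It is gripped from above across its 16 mm.
- stand: Fixed light-wood block, 75 x 75 x 70 mm, origin under its centre on the table. A 30 mm square upright hole, 60 mm deep, holds the key's foot (the foot's lower end is 10 mm above the table); lift the key more than 65 mm to clear it. The stand may be to the left or to the right of the trough.
- tank: Fixed marbling trough: a steel tray (300 x 340 mm, rim 135 mm above the table) on a wooden plinth, and on the middle of its near side an upright square steel shaft, 50 mm square outside, 42 mm square inside, open at the top, its sides parallel to the tank's x and y. Origin on the shaft's axis at table level, x towards the tray, z up.
- shaft_mouth (a point): Centre of the shaft's open upper end, 140 mm above the table, on the axis of the shaft and of the stem.
- cock (a joint): Angle of the drain cock (rad). It grows as the stem is turned clockwise seen from above; 1.571 is the stop (drain shut). It starts partly open, between 0.4 and 0.8, turns stiffly (about 0.12 N m) and stays where it is left. The spindle gives about 0.33 rad per N m, so the stop is felt as a torque that climbs over the next 0.1 rad. The reading says how far the cock is shut, not at what angle the square stands.
- jar: Bystander: loose yellow paint jar, 68 mm across, 87 mm tall, with a brush stick leaning out up to 190 mm. Origin under its centre.
- mortar: Bystander: loose white bowl, 100 mm across, 55 mm tall. Origin under its centre.
- bottle: Bystander: loose glass bottle, 50 mm across, 140 mm tall. Origin under its centre.
- flange (a point): Centre of the flat flange at the shaft's bottom, 20 mm above the table, 120 mm below the mouth. Out of it rises the brass stem on the shaft's axis: 16 mm square, 24 mm tall, its top 6 mm tapering to 9 mm square. The key is fully home when its foot stands on the flange. The angle of the square is unknown and may be any; no reading (this point's axes are the tank's) tells it.
Things that resemble listed ones, but are neither listed nor needed, are in the scene too. Of the things like the key, leave any that is yellow; of the rest the larger one is meant.

How it is judged:
By the outcome, as a careful person would: the job done as asked, in the order asked, and still so for the second after the job is handed in, with the robot touching nothing.
It also fails if it takes over 64 s, if anything falls off the work surface, if the arm or the gripper's body presses on something with over 40 N, if the wrist force passes 120 N, or if a joint passes its speed limit or range.

## Working session

There is one attempt and no reset: what is moved stays moved. The work goes in short steps, Python scripts to look and compute and a shell command to move; the robot and the scene stay as the last step left them, time stands still between calls to the robot, and variables do not carry over. Pictures are saved under pics/ and viewed, and the job is handed in when it is done.

```bash
ls; mkdir -p pics; python3 - <<'E'
from plant import arm
import cv2
o=arm.get_obs(); print(o)
for n in ["scene","top","wrist"]:
    c=arm.camera(n); cv2.imwrite(f"pics/{n}0.png",c["color"][:,:,::-1]); print(n,c["mtx"].tolist(),c["R"].tolist(),c["t"].tolist())
E
```

```text
pics
{'t': 0.0, 'joints': array([ 1.07587199e+00,  2.21225908e-01,  1.52756353e+00, -3.83206140e-06,
        1.39473469e+00, -1.26084819e-01]), 'qvel': array([-1.08792321e-03,  2.66789512e-04, -2.59544939e-03, -1.45963786e-04,
        1.89926470e-03, -2.41046364e-05]), 'joint_efforts': array([-1.04654948e-03, -4.96890163e+01, -3.89391196e+01, -2.09640239e-04,
        1.10644955e-02,  3.10806638e-05]), 'eef_pos': array([225.04509373, 582.44170917, 230.22457679]), 'orientation': array([ 2.59039877,  1.77591161, -0.00269475]), 'wrist_force': array([-0.21207634,  1.16626771,  0.97572879]), 'wrist_torque': array([-0.05468792,  0.03247263,  0.01814692]), 'finger_gap': 1.0016712114727568}
scene [[411.326943297684, 0.0, 321.6484533864392], [0.0, 411.326943297684, 191.8792471097644], [0.0, 0.0, 1.0]] [[0.05463030565885875, 0.9984363589396177, 0.01184765170904065], [0.8090225284945175, -0.0373057364623059, -0.5865925591203344], [-0.5852333535368244, 0.041630747944326515, -0.8097955314359535]] [-65.87100865776308, -327.50047633849607, 1417.1970867729751]
top [[419.59552467202127, 0.0, 319.48500973395716], [0.0, 419.59552467202127, 194.55744975422283], [0.0, 0.0, 1.0]] [[0.010962102668553082, -0.9997212706078464, -0.02090964847425531], [-0.9833812609166034, -0.006988489596307291, -0.18141790620342182], [0.18122121283987522, 0.02255087819565196, -0.9831837721959457]] [30.6157352060285, 500.95870186433007, 1320.1534623211005]
wrist [[309.70691628693146, 0.0, 321.55760828876214], [0.0, 309.70691628693146, 208.1247792745119], [0.0, 0.0, 1.0]] [[0.36042813291280645, 0.9327848333929778, -0.0020038954625751825], [0.8819725306914294, -0.34009330222200623, 0.3262836203205561], [0.30367090099439237, -0.11936917682453743, -0.9452697940342154]] [-623.1327970859211, -41.83580596127205, 382.14947158854187]
```

View pics/scene0.png

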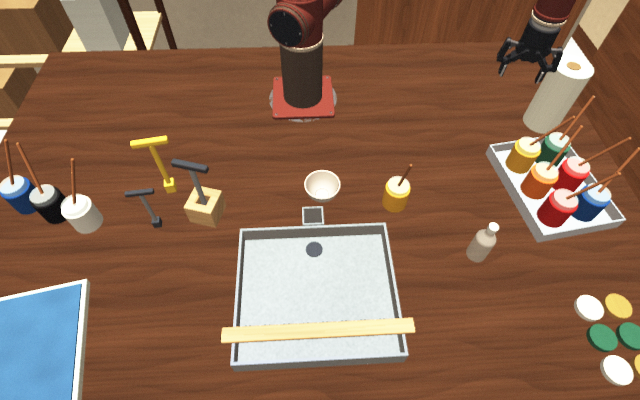

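View pics/top0.png

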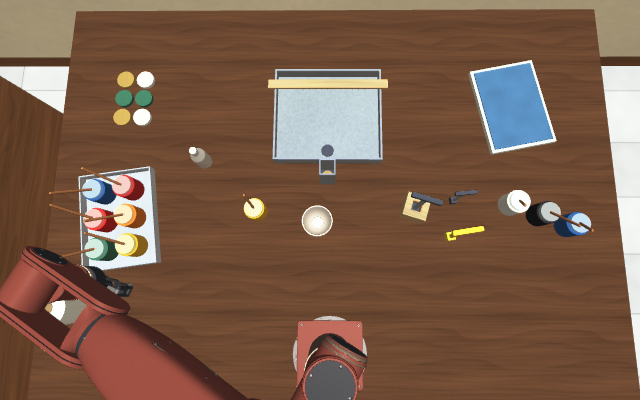

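View pics/wrist0.png

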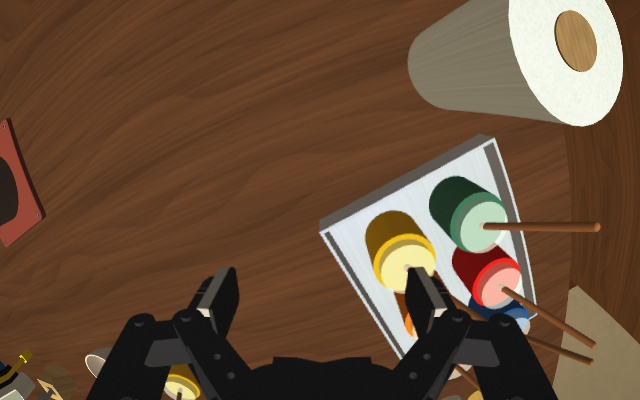

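The key (dark grey) stands in the light stand: bar near scene (190,166) and top (427,199). The shaft mouth is at scene (313,215) and top (327,167). The smaller and yellow keys are decoys. I'll enlarge for measuring.

```bash
cat > h.py <<'E'
import numpy as np,cv2
from plant import arm
def ray(c,u,v):
    K=np.array(c["mtx"]);R=np.array(c["R"]);t=np.array(c["t"])
    d=R.T@np.linalg.inv(K)@np.array([u,v,1.]);return -R.T@t,d
def onz(c,u,v,z):
    o,d=ray(c,u,v);return o+d*(z-o[2])/d[2]
def proj(c,X):
    p=np.array(c["mtx"])@(np.array(c["R"])@np.array(X,float)+np.array(c["t"]));return p[:2]/p[2]
def crop(im,x0,y0,w,h,s,fn):
    cv2.imwrite(fn,cv2.resize(im[y0:y0+h,x0:x0+w,::-1],None,fx=s,fy=s,interpolation=cv2.INTER_CUBIC))
def wray(c,u,v):
    K=np.array(c["mtx"]);R=np.array(c["R"]);t=np.array(c["t"])
    a=np.array([(u-K[0,2])/K[0,0],(v-K[1,2])/K[1,1]]);r=np.linalg.norm(a)
    d=np.array([*(a/r*np.sin(r)),np.cos(r)]) if r>1e-9 else np.array([0,0,1.])
    return -R.T@t,R.T@d
def wonz(c,u,v,z):
    o,d=wray(c,u,v);return o+d*(z-o[2])/d[2]
E
python3 - <<'E'
import cv2,numpy as np
S=cv2.imread("pics/scene0.png")[:,:,::-1];T=cv2.imread("pics/top0.png")[:,:,::-1]
from h import crop
a=cv2.resize(S[150:240,160:240],None,fx=5,fy=5,interpolation=2)
b=cv2.resize(T[180:230,395:455],None,fx=6,fy=6,interpolation=2)
cv2.imwrite("pics/a.png",a[:,:,::-1]);cv2.imwrite("pics/b.png",b[:,:,::-1])
a=cv2.resize(S[195:235,290:340],None,fx=7,fy=7,interpolation=2)
b=cv2.resize(T[145:190,300:355],None,fx=7,fy=7,interpolation=2)
h=max(a.shape[0],b.shape[0]);m=np.zeros((h,a.shape[1]+b.shape[1]+5,3),np.uint8);m[:a.shape[0],:a.shape[1]]=a;m[:b.shape[0],a.shape[1]+5:]=b
cv2.imwrite("pics/c.png",m[:,:,::-1])
E
```

```text
(no output)
```

View pics/a.png

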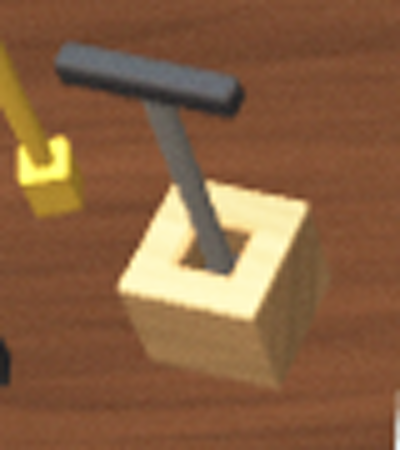

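View pics/b.png

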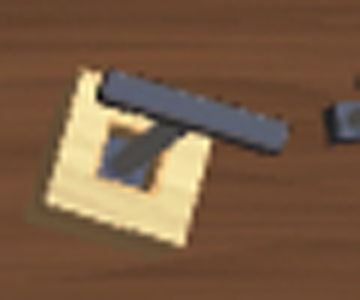

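View pics/c.png

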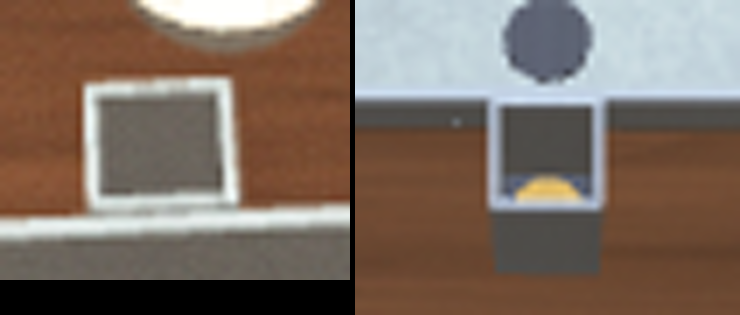

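```bash
python3 - <<'E'
from h import *
s=arm.camera("scene");t=arm.camera("top")
P=lambda x0,y0,k,x,y:(x0+(x+.5)/k-.5,y0+(y+.5)/k-.5)
f=lambda c,l,z:[onz(c,*p,z).round(1).tolist() for p in l]
A=[P(160,150,5,*q) for q in [(66,45),(243,82),(236,104),(58,68)]]
B=[P(395,180,6,*q) for q in [(110,72),(288,124),(280,148),(104,90)]]
for n,c,l in(("scene",s,A),("top",t,B)):
    q=np.array(f(c,l,215));print(n,"bar",q.tolist(),q.mean(0), "dir",np.degrees(np.arctan2(*(q[1]-q[0])[[1,0]])),np.linalg.norm(q[1]-q[0]))
# stand top z=70
A=[P(160,150,5,*q) for q in [(208,180),(311,203),(254,320),(118,290)]]
B=[P(395,180,6,*q) for q in [(84,70),(214,130),(186,246),(46,204)]]
for n,c,l in(("scene",s,A),("top",t,B)):
    q=np.array(f(c,l,70));print(n,"stand",q.tolist(),q.mean(0))
A=[P(290,195,7,*q) for q in [(85,83),(230,78),(238,203),(90,210)]]
B=[P(300,145,7,*q) for q in [(133,98),(246,98),(246,210),(132,210)]]
for n,c,l in(("scene",s,A),("top",t,B)):
    q=np.array(f(c,l,140));print(n,"shaft",q.tolist(),q.mean(0))
E
```

```text
scene bar [[449.6, -311.7, 215.0], [476.0, -226.5, 215.0], [489.0, -228.3, 215.0], [463.6, -313.2, 215.0]] [ 469.55  -269.925  215.   ] dir 72.78392641220931 89.19641248391102
top bar [[480.0, -233.8, 215.0], [455.7, -316.4, 215.0], [444.2, -312.2, 215.0], [471.3, -230.7, 215.0]] [ 462.8   -273.275  215.   ] dir -106.39329571054598 86.1002322877238
scene stand [[421.8, -281.1, 70.0], [439.7, -224.9, 70.0], [512.7, -247.4, 70.0], [490.9, -319.0, 70.0]] [ 466.275 -268.1     70.   ]
top stand [[509.0, -249.4, 70.0], [477.2, -317.0, 70.0], [415.4, -300.1, 70.0], [437.0, -227.6, 70.0]] [ 459.65  -273.525   70.   ]
scene shaft [[548.6, -13.4, 140.0], [548.9, 36.1, 140.0], [598.9, 36.0, 140.0], [599.3, -13.1, 140.0]] [573.925  11.4   140.   ]
top shaft [[596.0, 37.0, 140.0], [596.2, -12.6, 140.0], [545.7, -12.8, 140.0], [545.4, 36.9, 140.0]] [570.825  12.125 140.   ]
```

```bash
python3 - <<'E'
from h import *
from scipy.spatial.transform import Rotation as Ro
c=arm.camera("wrist");o=arm.get_obs();R=np.array(c["R"]);C=-R.T@np.array(c["t"])
Rt=Ro.from_rotvec(o["orientation"]).as_matrix()
print(C,Rt.T@(C-o["eef_pos"]),Rt.T@R.T[:,2],Rt.round(3).tolist())
E
```

```text
[145.51498629 612.76733279 374.09459441] [  -0.86848467  -85.1654403  -143.18961547] [-4.41313058e-04  3.26461945e-01  9.45210243e-01] [[0.361, 0.933, -0.0], [0.933, -0.361, -0.001], [-0.001, -0.0, -1.0]]
```

```bash
python3 -m inch '[[[0,0,-30],[0,0,0],-1],[[-15,16,-30],[0,0,0],-1],[[-26,28,-10],[0,0,0],-1],[[-26,28,0],[0,0,0],-1],[[-26,28,0],[0,0,0],-1],[[-26,28,0],[0,0,0],-1],[[-26,28,0],[0,0,0],-1],[[-26,28,0],[0,0,0],-1]]'
python3 -m inch '[[[-26,28,0],[0,0,0],-1],[[-26,28,0],[0,0,0],-1],[[-26,28,0],[0,0,0],-1],[[-26,28,0],[0,0,0],-1],[[-26,28,0],[0,0,0],-1],[[-26,28,0],[0,0,0],-1],[[-26,28,0],[0,0,0],-1],[[-26,28,0],[0,0,0],-1]]'
```

```text
t: 0.97
eef_pos: [335.6, 355.5, 301.4]
orientation: [2.591, 1.777, 0.001]
wrist_force: [0.5, -0.1, 0.6]
finger_gap: 0.998
t: 1.63
eef_pos: [469.7, 80.5, 301.6]
orientation: [2.591, 1.776, 0.001]
wrist_force: [0.4, 0.5, -0.4]
finger_gap: 1.0
```

```bash
python3 -m inch '[[[-28,30,0],[0,0,0.0],-1],[[-28,30,0],[0,0,0],-1],[[-28,30,0],[0,0,0],-1],[[-28,30,0],[0,0,0],-1],[[0,0,20],[0,0,0.12],-1],[[0,0,20],[0,0,0.12],-1],[[0,0,20],[0,0,0.12],-1],[[0,0,20],[0,0,0.12],-1]]'
python3 -m inch '[[[0,0,20],[0,0,0.12],-1],[[0,0,10],[0,0,0.12],-1],[[0,0,0],[0,0,0.12],-1],[[0,0,0],[0,0,0.12],-1],[[0,0,0],[0,0,0.12],-1],[[0,0,0],[0,0,0.12],-1],[[0,0,0],[0,0,0.12],-1],[[0,0,0],[0,0,0.12],-1]]'
python3 -m inch '[[[0,0,0],[0,0,0.06],-1],[[0,0,0],[0,0,0],-1],[[0,0,0],[0,0,0],-1]]'
python3 - <<'E'
from h import *
c=arm.camera("wrist");cv2.imwrite("pics/w1.png",c["color"][:,:,::-1])
o=arm.get_obs();print(o["joints"],o["eef_pos"],o["orientation"],o["wrist_torque"],o["wrist_force"])
K=np.array(c["mtx"])
def wp(X):
    x=np.array(c["R"])@X+np.array(c["t"]);th=np.arctan2(np.hypot(*x[:2]),x[2]);d=x[:2]/np.hypot(*x[:2]);return K[:2,2]+K[0,0]*th*d
u,v=wp(np.array([572.,12,60]));print(u,v)
u=int(u);v=int(v);crop(c["color"],u-35,v-35,70,70,8,"pics/w1c.png")
E
```

```text
t: 2.3
eef_pos: [540.8, -65.9, 220.3]
orientation: [-2.943, -1.099, -0.0]
wrist_force: [0.8, 0.8, 0.2]
finger_gap: 0.999
t: 2.97
eef_pos: [540.8, -65.4, 191.3]
orientation: [3.118, -0.382, -0.0]
wrist_force: [0.6, 0.2, -0.7]
finger_gap: 1.004
t: 3.22
eef_pos: [540.8, -65.3, 191.3]
orientation: [3.107, -0.463, -0.0]
wrist_force: [-0.9, 1.0, 0.3]
finger_gap: 0.998
[-2.65059595e-01  6.12472056e-02  1.77980730e+00  7.21644220e-06
  1.30052282e+00  3.07120889e-02] [540.795175   -65.35028508 191.3051705 ] [-3.10729605e+00  4.62907692e-01 -2.51898012e-05] [ 0.00520218 -0.04757741 -0.02489259] [0.07221475 0.30186808 0.23218086]
331.06115609381146 105.5246308561783
```

View pics/w1.png

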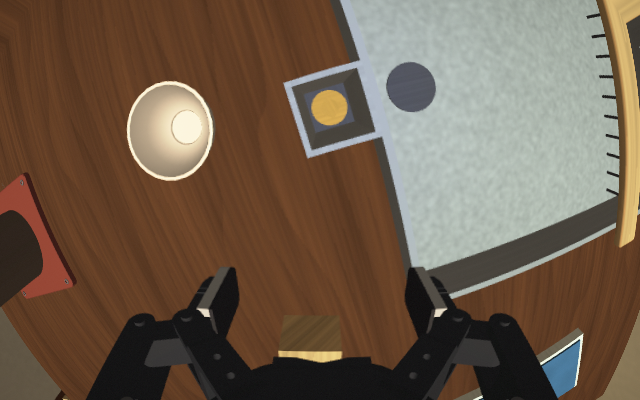

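View pics/w1c.png

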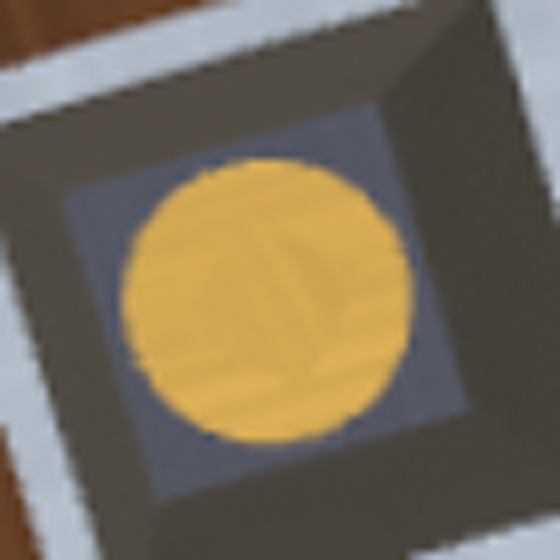

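The wrist image shows the shaft at (330,107). The brass flange disc is clear, and a square edge shows faintly inside it. I'll stretch the contrast.

```bash
python3 - <<'E'
from h import *
ims=[arm.camera("wrist") for _ in range(8)]
c=ims[0]
m=np.mean([i["color"].astype(float) for i in ims],0)
r=m[85:130,308:353]
print(np.std([i["color"][107,330] for i in ims],axis=0))
outs=[]
for k in range(3):
    q=np.clip((r[:,:,k]-np.percentile(r[12:34,12:34,k],2))/(np.ptp(np.percentile(r[12:34,12:34,k],[2,98])))*255,0,255).astype(np.uint8)
    outs.append(cv2.resize(q,None,fx=8,fy=8,interpolation=cv2.INTER_CUBIC))
cv2.imwrite("pics/w1e.png",np.hstack(outs[:2]))
b=((c["color"][:,:,0]>180)&(c["color"][:,:,2]<120)).astype(np.uint8)
b[:70]=0;b[150:]=0;b[:,:290]=0;b[:,370:]=0
M=cv2.moments(b,True);u,v=M["m10"]/M["m00"],M["m01"]/M["m00"];print(u,v,M["m00"],wonz(c,u,v,20))
E
```

```text
[0.4330127  0.4330127  0.66143783]
329.1255186721992 107.15560165975104 964.0 [570.82902769  10.57071717  20.        ]
```

View pics/w1e.png

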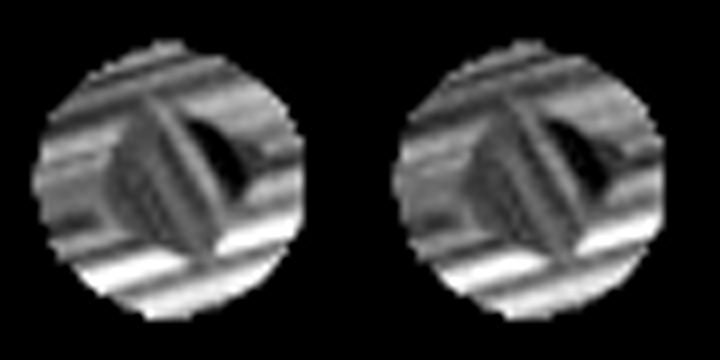

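```bash
python3 - <<'E'
from h import *
ims=[arm.camera("wrist") for _ in range(6)]
m=np.mean([i["color"].astype(float).sum(2) for i in ims],0)
r=m[90:126,311:347]; r=r
lo,hi=np.percentile(r[8:28,8:28],[3,95])
q=np.clip((r-lo)/(hi-lo)*255,0,255).astype(np.uint8)
cv2.imwrite("pics/w1f.png",cv2.resize(q,None,fx=16,fy=16,interpolation=cv2.INTER_CUBIC))
E
```

```text
(no output)
```

View pics/w1f.png

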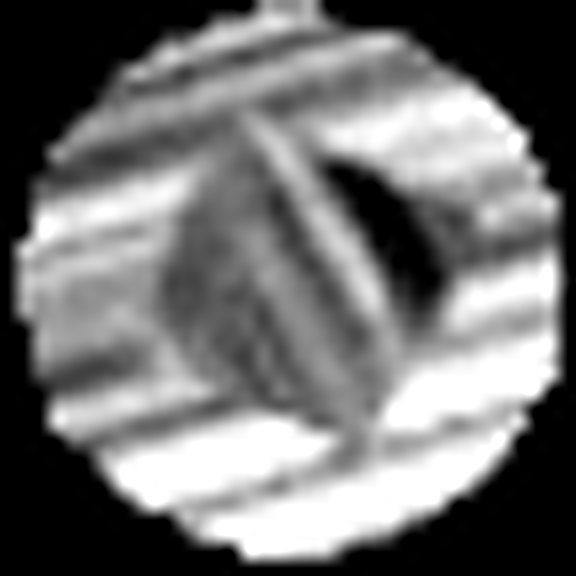

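```bash
python3 - <<'E'
from h import *
c=arm.camera("wrist")
P=lambda x,y:(311+(x+.5)/16-.5,90+(y+.5)/16-.5)
for a,b,z in [((240,200),(340,400),44),((245,115),(400,370),41),((245,115),(440,270),38),((165,290),(360,430),38),((165,290),(230,140),38),((360,430),(435,300),38)]:
    A=wonz(c,*P(*a),z);B=wonz(c,*P(*b),z);d=B-A;print(A.round(1),B.round(1),np.degrees(np.arctan2(d[1],d[0]))%90,np.hypot(*d[:2]))
# rim outer corners
for p in [(284,83),(361,60),(382,134),(307,158)]: print(wonz(c,*p,140).round(1))
m=np.mean([arm.camera("wrist")["color"].astype(np.float32).sum(2) for _ in range(4)],0).astype(np.float32)
# rectify to plane z=41, 0.1mm per px around (571,11)
C=-np.array(c["R"]).T@np.array(c["t"]);K=np.array(c["mtx"])
g=np.arange(-14,14,.05);X,Y=np.meshgrid(g,g)
W=np.stack([571-Y,11-X,0*X+41],-1) # image up=+x, left=+y
q=W@np.array(c["R"]).T+np.array(c["t"]);h=np.hypot(q[...,0],q[...,1]);th=np.arctan2(h,q[...,2])
u=(K[0,2]+K[0,0]*th*q[...,0]/h).astype(np.float32);v=(K[1,2]+K[0,0]*th*q[...,1]/h).astype(np.float32)
r=cv2.remap(m,u,v,cv2.INTER_CUBIC)
s=r[150:410,150:410];lo,hi=np.percentile(s,[2,97]);cv2.imwrite("pics/rect.png",np.clip((r-lo)/(hi-lo)*255,0,255).astype(np.uint8))
E
```

```text
[568.7  16.4  44. ] [570.8   3.5  44. ] 9.286352167545218 13.064300083836537
[570.5  21.1  41. ] [574.8   4.1  41. ] 14.001869648958717 17.58164995025346
[570.6  21.2  38. ] [578.9   9.   38. ] 34.26059670485356 14.718161934990418
[563.   12.5  38. ] [571.6   1.2  38. ] 36.994207305601435 14.219505741067225
[563.   12.5  38. ] [569.3  20.   38. ] 49.9353203269067 9.759602099574945
[571.6   1.2  38. ] [578.1   7.4  38. ] 43.690433324109655 8.975887249484515
[546.4  35.1 140. ]
[596.   35.3 140. ]
[595.7 -13.4 140. ]
[545.7 -14.7 140. ]
```

View pics/rect.png

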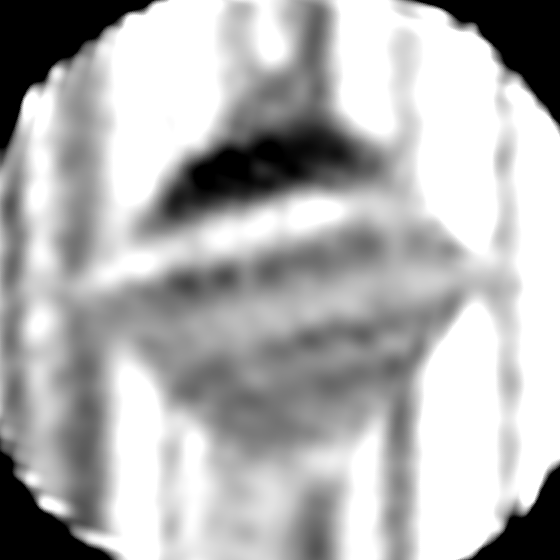

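```bash
python3 -m inch '[[[-3,-5,22],[0,0,0],-1],[[-3,-5,20],[0,0,0],-1],[[0,0,0],[0,0,0],-1],[[0,0,0],[0,0,0],-1]]'
python3 - <<'E'
from h import *
fr=[arm.camera("wrist") for _ in range(6)];c=fr[0]
m=np.mean([f["color"].astype(np.float32) for f in fr],0).astype(np.float32)
K=np.array(c["mtx"]);print(-np.array(c["R"]).T@np.array(c["t"]))
g=np.arange(-14,14,.05);X,Y=np.meshgrid(g,g)
out=[]
for z in (20,41):
    W=np.stack([571-Y,11-X,0*X+z],-1)
    q=W@np.array(c["R"]).T+np.array(c["t"]);h=np.hypot(q[...,0],q[...,1]);th=np.arctan2(h,q[...,2])
    u=(K[0,2]+K[0,0]*th*q[...,0]/h).astype(np.float32);v=(K[1,2]+K[0,0]*th*q[...,1]/h).astype(np.float32)
    r=cv2.remap(m,u,v,cv2.INTER_CUBIC)
    s=r[100:460,100:460].reshape(-1,3);lo,hi=s.min(0),s.max(0);print(lo,hi)
    out.append(np.clip((r-lo)/(hi-lo)*255,0,255).astype(np.uint8)[:,:,::-1])
cv2.imwrite("pics/rect2.png",out[1])
hsv=cv2.cvtColor(np.clip(r,0,255).astype(np.uint8),cv2.COLOR_RGB2HSV)
x=r[...,0]/r[...,2]; lo,hi=np.percentile(x[100:460,100:460],[1,99]);cv2.imwrite("pics/rect3.png",np.clip((x-lo)/(hi-lo)*255,0,255).astype(np.uint8))
E
```

```text
t: 4.55
eef_pos: [537.0, -53.7, 148.3]
orientation: [-3.107, 0.465, 0.005]
wrist_force: [0.2, 0.0, -0.2]
finger_gap: 1.0
[560.78127446  26.24920107 291.62523839]
[200.22217 159.94475  78.45153] [217.38933 174.45508  86.80748]
[169.21352 140.76602  78.45366] [219.6831  175.06682  91.12512]
```

View pics/rect2.png

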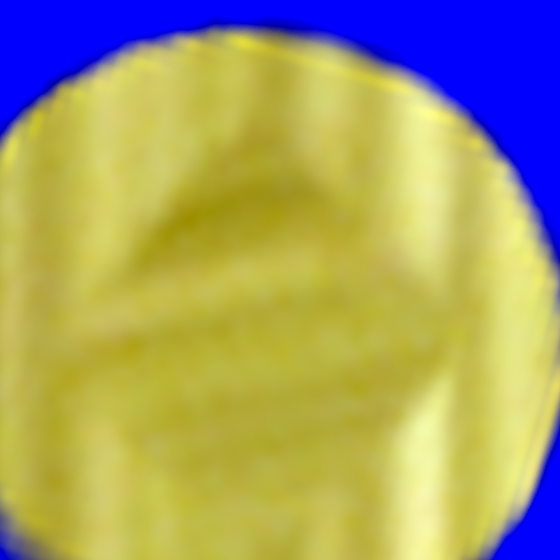

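View pics/rect3.png

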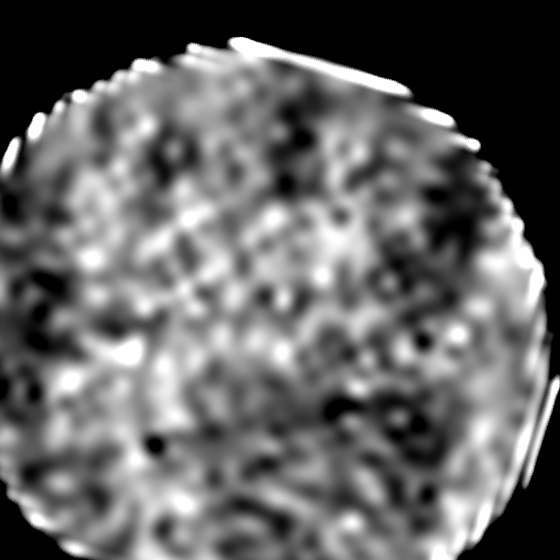

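The rectified view shows the stem as a diamond with corners to the left and right. So the square stands about 45° to the tank axes, to be confirmed by feel. Next, up and over towards the key.

```bash
python3 -m inch '[[[0,0,-40],[0,0,0],-1],[[0,0,-40],[0,0,0],-1],[[0,18,-30],[0,0,0],-1],[[0,36,0],[0,0,0],-1],[[-2,36,0],[0,0,0],-1],[[-2,36,0],[0,0,0],-1],[[0,18,0],[0,0,0],-1],[[0,0,0],[0,0,0],-1]]'
python3 -m inch '[[[0,0,0],[0,0,0],-1]]'
python3 - <<'E'
from h import *
c=arm.camera("wrist");cv2.imwrite("pics/w2.png",c["color"][:,:,::-1]);o=arm.get_obs();print(o["eef_pos"],o["orientation"])
E
```

```text
t: 5.52
eef_pos: [490.9, -194.2, 260.2]
orientation: [3.104, -0.473, 0.002]
wrist_force: [0.6, 0.1, 0.2]
finger_gap: 1.002
t: 5.6
eef_pos: [491.8, -191.4, 259.9]
orientation: [-3.106, 0.47, -0.002]
wrist_force: [0.2, -0.8, 0.7]
finger_gap: 1.002
[ 492.06895296 -190.4911856   259.76005589] [-3.10619679e+00  4.67999116e-01 -1.22746029e-03]
```

View pics/w2.png

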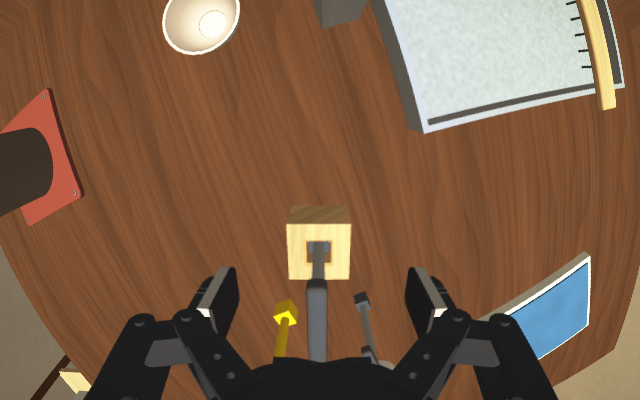

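```bash
python3 - <<'E'
from h import *
T=cv2.imread("pics/top0.png")[:,:,::-1];S=cv2.imread("pics/scene0.png")[:,:,::-1];W=cv2.imread("pics/w2.png")[:,:,::-1]
a=cv2.resize(T[180:250,395:495],None,fx=4,fy=4,interpolation=2);b=cv2.resize(S[130:240,115:215],None,fx=3.6,fy=3.6,interpolation=2)
m=np.zeros((400,800,3),np.uint8);m[:a.shape[0],:400]=a;m[:b.shape[0],405:405+b.shape[1]]=b
cv2.imwrite("pics/d.png",m[:,:,::-1]);crop(W,250,190,150,180,3,"pics/w2c.png")
E
```

```text
(no output)
```

View pics/d.png

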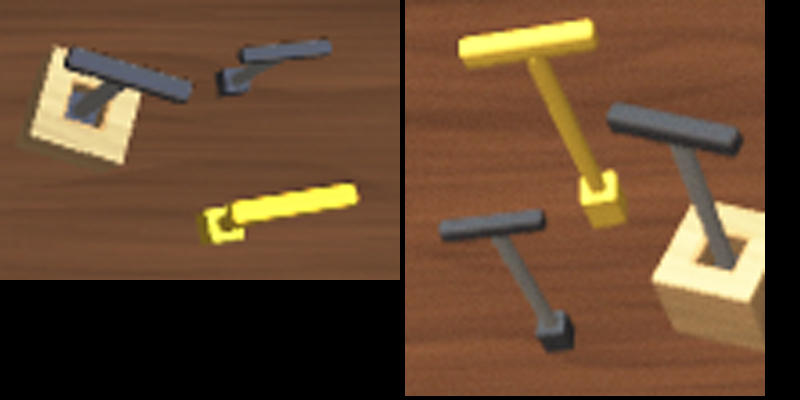

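View pics/w2c.png

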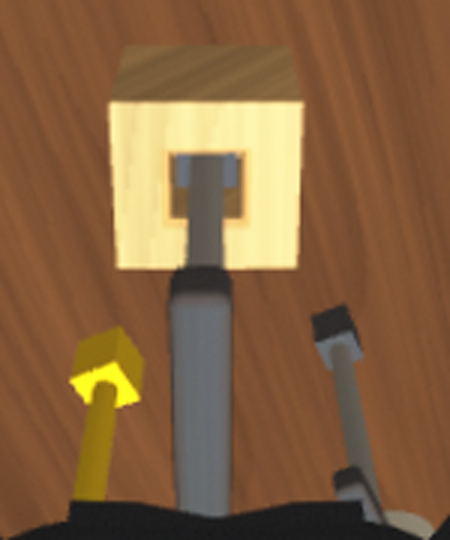

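```bash
python3 - <<'E'
from h import *
t=arm.camera("top");s=arm.camera("scene");w=arm.camera("wrist");o=arm.get_obs()
P=lambda x0,y0,k,x,y:(x0+(x+.5)/k-.5,y0+(y+.5)/k-.5)
def tri(p,q):
    a,d=ray(t,*p);b,e=ray(s,*q);d/=np.linalg.norm(d);e/=np.linalg.norm(e)
    k=np.linalg.lstsq(np.stack([d,-e],1),b-a,rcond=None)[0];return ((a+k[0]*d+b+k[1]*e)/2).round(1)
T=lambda x,y:P(395,180,4,x,y)
S=lambda x,y:P(115,130,3.6,x-405,y)
print("yel bar L",tri(T(235,211),S(590,30)),"R",tri(T(355,192),S(465,46)))
print("small bar",tri(T(243,51),S(540,216)),tri(T(328,46),S(444,228)))
print("main",tri(T(76,62),S(735,130)),tri(T(185,88),S(614,110)))
P3=lambda x,y:(250+(x+.5)/3-.5,190+(y+.5)/3-.5)
for a,b in (((173,295),(231,295)),((179,510),(230,510))):
    A=wonz(w,*P3(*a),215);B=wonz(w,*P3(*b),215);print("bar edges",A.round(1),B.round(1),((A+B)/2).round(1))
from scipy.spatial.transform import Rotation as Ro
print(o["eef_pos"],Ro.from_rotvec(o["orientation"]).as_matrix().round(4).tolist())
E
```

```text
yel bar L [ 366.6 -346.4  198.9] R [ 380.3 -429.   201.5]
small bar [ 490.7 -372.4  151.4] [ 495.4 -436.1  148.3]
main [ 470.5 -234.5  209.8] [ 452.2 -312.2  212.3]
bar edges [ 469.1 -226.9  215. ] [ 482.5 -231.   215. ] [ 475.8 -229.   215. ]
bar edges [ 446.6 -299.7  215. ] [ 460.6 -303.9  215. ] [ 453.6 -301.8  215. ]
[ 492.31672877 -189.45332655  259.42662487] [[0.9564, -0.2922, 0.0002], [-0.2922, -0.9564, 0.0002], [0.0002, -0.0003, -1.0]]
```

```bash
python3 -m inch '[[[-1,29,0],[0,0,0],-1],[[-1,29,0],[0,0,0],-1],[[-1,28,0],[0,0,0],-1],[[0,0,20],[0,0,0],-1],[[0,0,20],[0,0,0],-1],[[0,0,20],[0,0,0],-1],[[0,0,12],[0,0,0],-1],[[0,0,0],[0,0,0],-1]]'
python3 - <<'E'
from h import *
c=arm.camera("wrist");cv2.imwrite("pics/w3.png",c["color"][:,:,::-1]);o=arm.get_obs();print(o["eef_pos"],o["orientation"])
t=arm.camera("top");crop(t["color"],370,150,120,100,6,"pics/t3.png")
E
```

```text
t: 6.47
eef_pos: [462.6, -269.7, 184.0]
orientation: [-3.104, 0.464, 0.008]
wrist_force: [-0.1, 0.7, -0.6]
finger_gap: 0.996
[ 463.37001577 -270.45502949  185.92589033] [-3.10541638  0.464036    0.0043979 ]
```

View pics/w3.png

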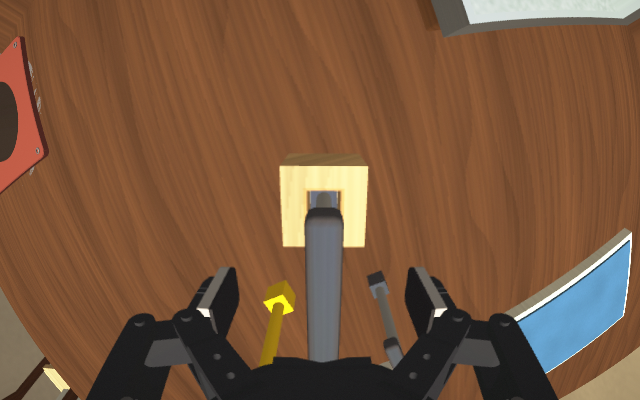

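View pics/t3.png

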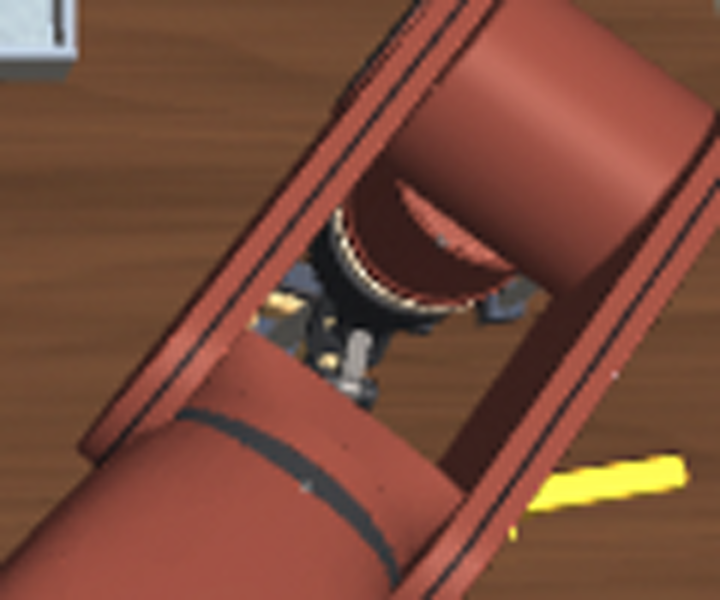

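The wrist view shows the bar (305–343) midway between the fingers and both decoys clear of them. Closing.

```bash
python3 -m inch '[[[0,0,0],[0,0,0],0],[[0,0,0],[0,0,0],0.3],[[0,0,0],[0,0,0],0.6],[[0,0,0],[0,0,0],1],[[0,0,0],[0,0,0],1],[[0,0,0],[0,0,0],1],[[0,0,0],[0,0,0],1],[[0,0,0],[0,0,0],1]]' 100
python3 -m inch '[[[0,0,0],[0,0,0],1],[[0,0,0],[0,0,0],1]]'
python3 -c "
from h import *
c=arm.camera('wrist');cv2.imwrite('pics/w4.png',c['color'][:,:,::-1]);o=arm.get_obs();print(o['eef_pos'],o['wrist_torque'])"
```

```text
t: 7.23
eef_pos: [464.0, -272.1, 187.9]
orientation: [3.106, -0.466, 0.001]
wrist_force: [0.2, 1.1, 4.1]
finger_gap: 0.164
t: 7.4
eef_pos: [464.0, -272.1, 187.9]
orientation: [3.106, -0.466, 0.001]
wrist_force: [-1.1, 1.1, 5.6]
finger_gap: 0.168
[ 463.99004522 -272.06852156  187.91512797] [0.14968145 0.25483674 0.01096491]
```

View pics/w4.png

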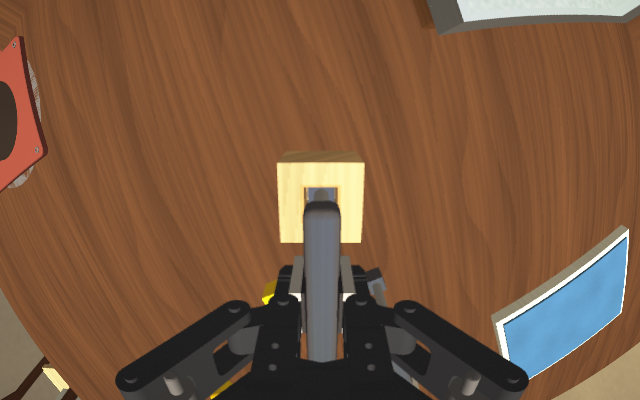

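```bash
python3 - <<'E'
from h import *
from scipy.spatial.transform import Rotation as Ro
o=arm.get_obs();c=arm.camera("wrist");Rt=Ro.from_rotvec(o["orientation"]).as_matrix()
crop(c["color"],270,140,110,110,6,"pics/w4c.png")
for v in (203,208):
  for z in (197,215): print(v,z,Rt.T@(wonz(c,322,v,z)-o["eef_pos"]))
E
```

```text
203 197 [ -0.80485471 -39.48640233  -9.1013311 ]
203 215 [ -0.84121087 -45.36926005 -27.10372781]
208 197 [ -0.80363945 -37.07461841  -9.10036115]
208 215 [ -0.8401586  -43.28092774 -27.10288793]
```

View pics/w4c.png

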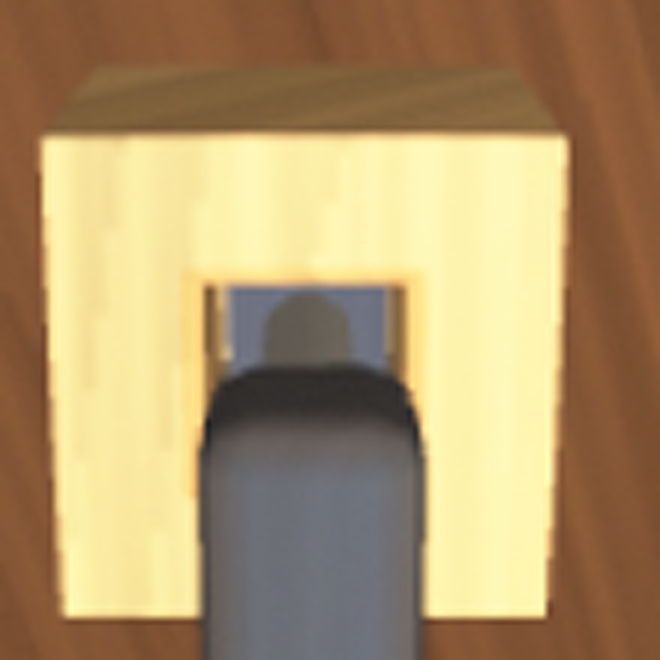

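```bash
python3 -m inch '[[[0,0,-8],[0,0,0],1],[[0,0,-16],[0,0,0],1],[[0,0,-22],[0,0,0],1],[[0,0,-26],[0,0,0],1],[[0,0,-26],[0,0,0],1],[[0,0,-26],[0,0,0],1],[[0,0,-18],[0,0,0],1],[[0,0,-8],[0,0,0],1]]'
python3 -m inch '[[[1,-15,0],[0,0,0],1],[[2,-30,0],[0,0,0],1],[[2,-30,0],[0,0,0],1],[[2,-30,0],[0,0,0],1],[[2,-30,0],[0,0,0],1],[[2,-30,0],[0,0,0],1],[[2,-30,0],[0,0,0],1],[[2,-30,0],[0,0,0],1]]'
python3 -m inch '[[[2,-30,0],[0,0,0],1],[[2,-25,0],[0,0,0],1],[[0,-10,0],[0,0,0],1],[[0,0,0],[0,0,-0.1],1],[[0,0,0],[0,0,-0.12],1],[[0,0,0],[0,0,-0.12],1],[[0,0,0],[0,0,-0.12],1],[[0,0,0],[0,0,-0.12],1]]'
python3 -m inch '[[[0,0,0],[0,0,-0.12],1],[[0,0,0],[0,0,-0.12],1],[[0,0,0],[0,0,-0.12],1],[[0,0,0],[0,0,-0.12],1],[[0,0,0],[0,0,-0.02],1],[[0,0,0],[0,0,0],1],[[0,0,0],[0,0,0],1]]'
python3 - <<'E'
from h import *
o=arm.get_obs();print(o["t"],o["eef_pos"],o["orientation"],o["wrist_force"],o["wrist_torque"],np.degrees(2*np.arctan2(o["orientation"][1],o["orientation"][0])))
s=arm.camera("scene");t=arm.camera("top");w=arm.camera("wrist")
cv2.imwrite("pics/s5.png",s["color"][:,:,::-1]);cv2.imwrite("pics/t5.png",t["color"][:,:,::-1]);cv2.imwrite("pics/w5.png",w["color"][:,:,::-1])
E
```

```text
t: 8.17
eef_pos: [464.3, -272.2, 339.8]
orientation: [3.105, -0.466, 0.004]
wrist_force: [-0.1, -0.6, -4.6]
finger_gap: 0.161
t: 8.83
eef_pos: [543.7, -59.5, 335.3]
orientation: [-3.106, 0.466, 0.005]
wrist_force: [-0.1, 0.4, -3.8]
finger_gap: 0.168
t: 9.5
eef_pos: [566.3, -0.5, 335.5]
orientation: [-3.109, -0.45, 0.005]
wrist_force: [0.1, -0.4, -4.8]
finger_gap: 0.166
t: 10.08
eef_pos: [566.7, -0.4, 336.4]
orientation: [-2.906, -1.192, 0.002]
wrist_force: [-0.3, -0.4, -5.1]
finger_gap: 0.171
10.0833 [ 5.66725687e+02 -4.07302575e-01  3.36437642e+02] [-2.90596258e+00 -1.19201539e+00  2.15430526e-03] [-0.2550884  -0.39250856 -5.0720185 ] [0.03263281 0.01628673 0.0441872 ] -315.3934761438423
```

View pics/s5.png

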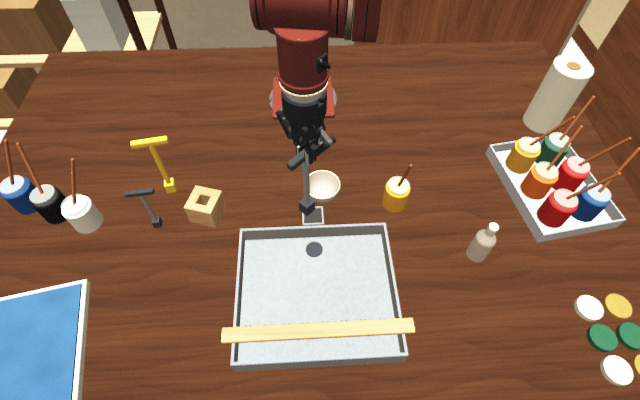

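View pics/t5.png

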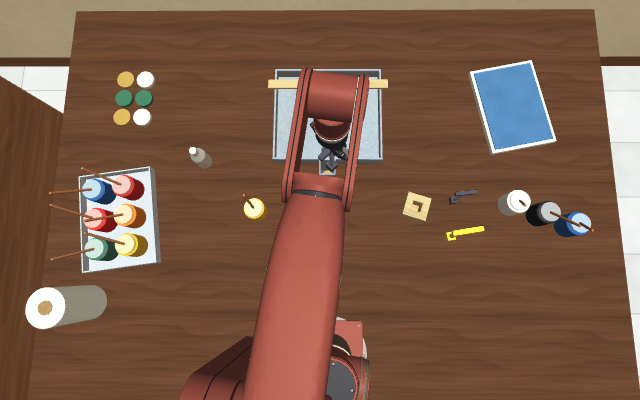

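View pics/w5.png

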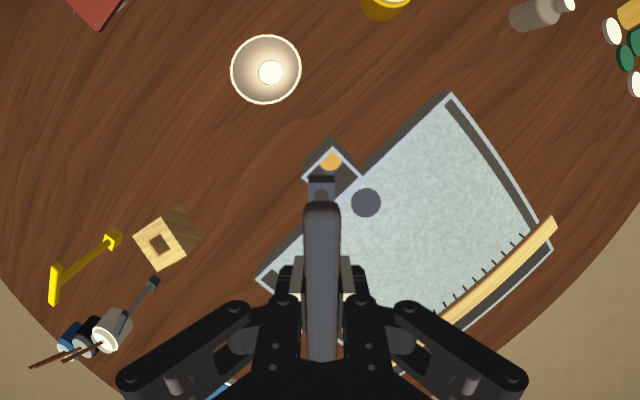

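```bash
python3 - <<'E'
from h import *
S=cv2.imread("pics/s5.png")[:,:,::-1];W=cv2.imread("pics/w5.png")[:,:,::-1]
a=cv2.resize(S[140:230,275:345],None,fx=5,fy=5,interpolation=2);b=cv2.resize(W[130:220,285:365],None,fx=5,fy=5,interpolation=2)
m=np.zeros((450,760,3),np.uint8);m[:a.shape[0],:350]=a;m[:b.shape[0],355:755]=b
cv2.imwrite("pics/e.png",m[:,:,::-1])
E
```

```text
(no output)
```

View pics/e.png

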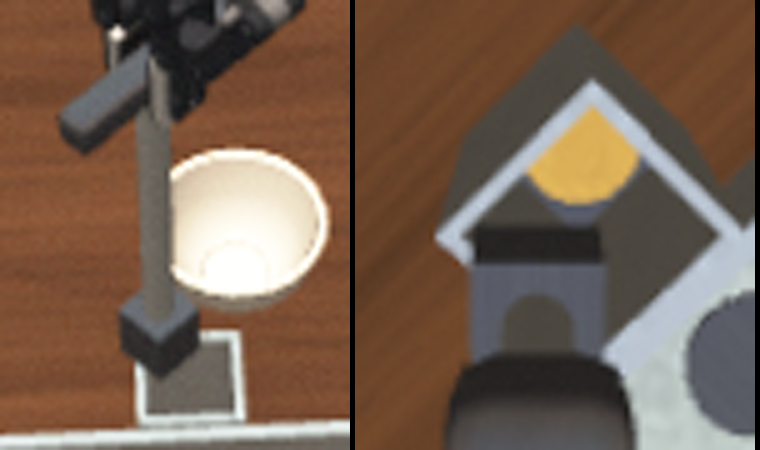

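```bash
python3 - <<'E'
from h import *
from scipy.spatial.transform import Rotation as Ro
o=arm.get_obs();s=arm.camera("scene");w=arm.camera("wrist");Rt=Ro.from_rotvec(o["orientation"]).as_matrix()
P=lambda x0,y0,k,x,y:(x0+(x+.5)/k-.5,y0+(y+.5)/k-.5)
S=lambda x,y:P(275,140,5,x,y);W=lambda x,y:P(285,130,5,x-355,y)
L=lambda X:(Rt.T@(X-o["eef_pos"])).round(1)
q=np.array([onz(s,*S(*p),192.5) for p in [(120,325),(160,349),(200,318),(160,292)]]);print("scene foot top",q.round(1).tolist(),q.mean(0),L(q.mean(0)))
for p,z in [((475,262),192.5),((606,262),192.5),((474,228),159.5),((601,228),159.5)]:
    X=wonz(w,*W(*p),z);print("wrist",X.round(1),L(X))
q=np.array([onz(s,*S(*p),140) for p in [(135,335),(240,332),(246,418),(137,425)]]);print("scene shaft",q.mean(0))
print("w shaft",wonz(w,*W(590,80),140),wonz(w,*W(436,238),140),wonz(w,*W(752,238),140))
b=((w["color"][:,:,0]>180)&(w["color"][:,:,2]<120))
E
```

```text
scene foot top [[578.7, -19.7, 192.5], [592.4, -2.2, 192.5], [576.6, 16.3, 192.5], [561.5, -1.2, 192.5]] [577.30410529  -1.71938825 192.5       ] [  6.4   8.3 144.5]
wrist [549.1  -1.5 192.5] [-13.5 -11.7 144.5]
wrist [566.9  16.2 192.5] [ 11.6 -11.7 144.5]
wrist [548.6  -3.2 159.5] [-15.  -10.8 177.5]
wrist [567.8  15.8 159.5] [ 11.9 -10.8 177.5]
scene shaft [574.03110272  11.3494827  140.        ]
w shaft [545.87455439  35.09774977 140.        ] [546.6355072  -14.70891678 140.        ] [597.38794236  35.8159798  140.        ]
```

```bash
python3 - <<'E'
from h import *
S=cv2.imread("pics/s5.png")[:,:,::-1].astype(float);r=np.clip((S[190:225,290:330]*1.6),0,255).astype(np.uint8)
s=arm.camera("scene");o=arm.get_obs()
v=cv2.resize(r,None,fx=14,fy=14,interpolation=cv2.INTER_CUBIC).copy()
c=np.array([567.1,-2.5]);a=np.radians(44.6)
for z in(159.5,192.5):
    for k in range(4):
        th=a+np.pi/4+k*np.pi/2;p=proj(s,[c[0]+18.4*np.cos(th),c[1]+18.4*np.sin(th),z]);q=((p-[290,190]+.5)*14).astype(int);cv2.circle(v,tuple(int(i) for i in q),4,(255,0,0) if z<170 else (0,255,0),-1)
cv2.imwrite("pics/e2.png",v[:,:,::-1])
E
```

```text
(no output)
```

View pics/e2.png

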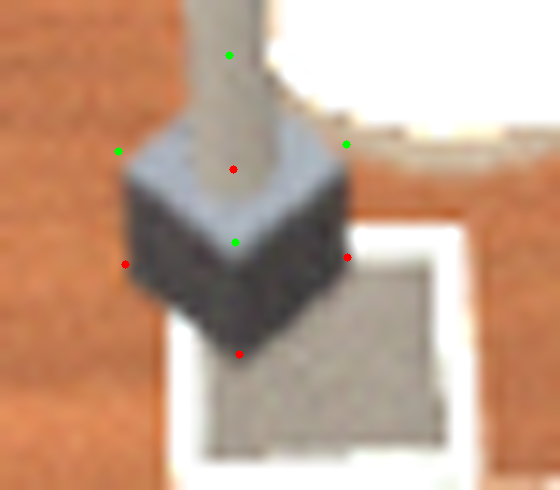

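Overlaying the foot position I worked out from the wrist camera on the scene view agrees to about 1.5 mm. Both views say to shift the foot by about (+5, +13) mm in world axes. Moving, then descending with force checks.

```bash
python3 -m inch '[[[6.3,-2.8,0],[0,0,0],1],[[6.4,-2.9,0],[0,0,0],1],[[0,0,0],[0,0,0],1],[[0,0,8],[0,0,0],1],[[0,0,8],[0,0,0],1],[[0,0,8],[0,0,0],1],[[0,0,8],[0,0,0],1]]'
python3 -c "
from h import *
o=arm.get_obs();print(o['eef_pos'],o['wrist_force'],o['wrist_torque'])
s=arm.camera('scene');crop(s['color'],270,150,90,90,6,'pics/s6.png')
s=arm.camera('wrist');crop(s['color'],280,120,90,90,6,'pics/w6.png')"
```

```text
t: 10.97
eef_pos: [571.7, 12.7, 303.7]
orientation: [-2.904, -1.197, 0.002]
wrist_force: [0.0, 0.7, -4.3]
finger_gap: 0.171
[571.6542335   12.71215745 303.71356877] [ 0.01346671  0.72001114 -4.2908733 ] [ 0.00417033 -0.01937672 -0.04516835]
```

View pics/s6.png

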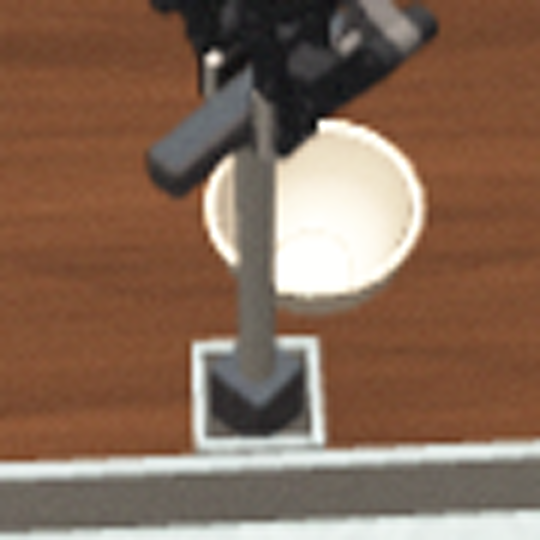

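View pics/w6.png

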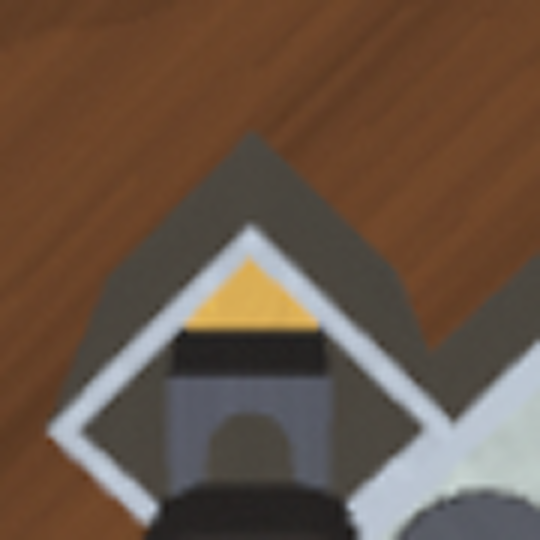

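The foot has entered the shaft mouth freely, with about 2 mm or more all round and no side force. Going on down.

```bash
python3 -m inch '[[[0,0,8],[0,0,0],1],[[0,0,8],[0,0,0],1],[[0,0,8],[0,0,0],1],[[0,0,8],[0,0,0],1],[[0,0,0],[0,0,0],1]]'
python3 -m inch '[[[0,0,8],[0,0,0],1],[[0,0,8],[0,0,0],1],[[0,0,8],[0,0,0],1],[[0,0,8],[0,0,0],1],[[0,0,4],[0,0,0],1],[[0,0,0],[0,0,0],1]]'
python3 -c "
from h import *
o=arm.get_obs();print(o['eef_pos'],o['wrist_force'],o['wrist_torque'])"
```

```text
t: 11.48
eef_pos: [571.0, 12.9, 270.6]
orientation: [-2.903, -1.196, 0.005]
wrist_force: [0.1, 0.3, -4.6]
finger_gap: 0.166
t: 11.98
eef_pos: [571.2, 12.9, 235.5]
orientation: [-2.903, -1.197, 0.004]
wrist_force: [0.1, 0.1, -4.1]
finger_gap: 0.168
[571.20832005  12.91114111 235.49393762] [ 0.10442452  0.09339207 -4.10627906] [-0.04501688  0.00902592 -0.03602002]
```

```bash
python3 -m inch '[[[0,0,3],[0,0,0],1],[[0,0,3],[0,0,0],1],[[0,0,3],[0,0,0],1],[[0,0,2],[0,0,0],1],[[0,0,0],[0,0,0],1]]'
python3 -m inch '[[[0,0,2],[0,0,0],1],[[0,0,2],[0,0,0],1],[[0,0,0],[0,0,0],1]]'
python3 -m inch '[[[0,0,2],[0,0,0],1],[[0,0,0],[0,0,0],1]]'
python3 -c "
from h import *
o=arm.get_obs();print(o['eef_pos'],o['wrist_force'],o['wrist_torque'])"
```

```text
t: 12.4
eef_pos: [571.8, 12.8, 225.8]
orientation: [-2.904, -1.197, 0.001]
wrist_force: [-1.5, -0.3, -3.6]
finger_gap: 0.167
t: 12.65
eef_pos: [571.9, 12.8, 221.9]
orientation: [-2.904, -1.197, 0.001]
wrist_force: [-0.2, -0.5, -4.8]
finger_gap: 0.166
t: 12.82
eef_pos: [571.9, 12.8, 219.9]
orientation: [-2.904, -1.197, 0.001]
wrist_force: [-1.5, -0.3, -4.6]
finger_gap: 0.165
[571.93484404  12.79202281 219.94820234] [-1.53046554 -0.3013673  -4.6404253 ] [-0.0594002   0.01802786  0.02689794]
```

```bash
python3 -m inch '[[[0,0,1.5],[0,0,0],1],[[0,0,1.5],[0,0,0],1],[[0,0,0],[0,0,0],1]]'
python3 -m inch '[[[0,0,1],[0,0,0],1],[[0,0,0],[0,0,0],1]]'
python3 -m inch '[[[0,0,1],[0,0,0],1],[[0,0,0],[0,0,0],1]]'
python3 -c "
from h import *
o=arm.get_obs();print(o['eef_pos'],o['wrist_force'],o['wrist_torque'])"
```

```text
t: 13.07
eef_pos: [571.9, 12.8, 216.9]
orientation: [-2.904, -1.197, 0.001]
wrist_force: [-0.0, -0.3, -4.3]
finger_gap: 0.165
t: 13.23
eef_pos: [572.0, 12.8, 216.1]
orientation: [-2.904, -1.197, 0.0]
wrist_force: [-0.5, -0.4, -3.9]
finger_gap: 0.169
t: 13.4
eef_pos: [572.0, 12.8, 215.2]
orientation: [-2.904, -1.197, 0.0]
wrist_force: [-0.9, 0.4, -5.0]
finger_gap: 0.168
[571.98201443  12.79032235 215.19348966] [-0.92825401  0.41151603 -4.99894646] [ 0.00515819  0.10008716 -0.00520513]
```

```bash
python3 -m inch '[[[0,0,1],[0,0,0],1],[[0,0,0],[0,0,0],1]]'
python3 -m inch '[[[0,0,1],[0,0,0],1],[[0,0,0],[0,0,0],1]]'
python3 -m inch '[[[0,0,1],[0,0,0],1],[[0,0,0],[0,0,0],1]]'
python3 -c "
from h import *
o=arm.get_obs();print(o['eef_pos'],o['wrist_force'],o['wrist_torque'])"
```

```text
t: 13.57
eef_pos: [571.9, 12.8, 214.1]
orientation: [-2.904, -1.197, 0.001]
wrist_force: [-0.0, 0.6, -4.2]
finger_gap: 0.172
t: 13.73
eef_pos: [572.0, 12.8, 213.1]
orientation: [-2.904, -1.197, 0.0]
wrist_force: [-1.5, 0.4, -4.8]
finger_gap: 0.166
t: 13.9
eef_pos: [572.0, 12.8, 212.1]
orientation: [-2.904, -1.197, 0.0]
wrist_force: [0.7, 0.7, -4.3]
finger_gap: 0.167
[571.98442643  12.80254765 212.07848775] [ 0.67258879  0.67222411 -4.3016982 ] [ 0.02605028  0.1512804  -0.01122001]
```

Past the shoulder level with no resistance, so the square has been found straight away. Going on down to the flange.

```bash
python3 -m inch '[[[0,0,2],[0,0,0],1],[[0,0,2],[0,0,0],1],[[0,0,0],[0,0,0],1]]'
python3 -m inch '[[[0,0,2],[0,0,0],1],[[0,0,2],[0,0,0],1],[[0,0,0],[0,0,0],1]]'
python3 -m inch '[[[0,0,1.5],[0,0,0],1],[[0,0,1.5],[0,0,0],1],[[0,0,0],[0,0,0],1]]'
python3 -c "
from h import *
o=arm.get_obs();print(o['eef_pos'],o['wrist_force'],o['wrist_torque'])"
```

```text
t: 14.15
eef_pos: [571.8, 12.8, 207.7]
orientation: [-2.904, -1.197, 0.001]
wrist_force: [-0.4, -0.5, -3.9]
finger_gap: 0.167
t: 14.4
eef_pos: [571.8, 12.8, 203.7]
orientation: [-2.904, -1.197, 0.001]
wrist_force: [-0.3, -0.7, -3.8]
finger_gap: 0.171
t: 14.65
eef_pos: [571.9, 12.8, 200.9]
orientation: [-2.904, -1.197, 0.001]
wrist_force: [-0.9, 0.9, -5.3]
finger_gap: 0.168
[571.93650347  12.83030663 200.90038681] [-0.93941349  0.89545722 -5.30814056] [0.04645477 0.10495609 0.00646407]
```

```bash
python3 -m inch '[[[0,0,1],[0,0,0],1],[[0,0,1],[0,0,0],1],[[0,0,0],[0,0,0],1]]'
python3 -m inch '[[[0,0,1],[0,0,0],1],[[0,0,0],[0,0,0],1]]'
python3 -c "
from h import *
o=arm.get_obs();print(o['eef_pos'],o['wrist_force'],o['wrist_torque'])"
```

```text
t: 14.9
eef_pos: [572.0, 12.8, 199.1]
orientation: [-2.904, -1.197, 0.0]
wrist_force: [-0.0, 1.0, -4.6]
finger_gap: 0.168
t: 15.07
eef_pos: [572.0, 12.8, 198.1]
orientation: [-2.904, -1.197, 0.0]
wrist_force: [-0.8, 0.6, -4.4]
finger_gap: 0.169
[572.03837184  12.80396845 198.13425159] [-0.81042654  0.59151257 -4.428843  ] [ 0.02992779  0.14109219 -0.0064864 ]
```

```bash
python3 -m inch '[[[0,0,0.7],[0,0,0],1],[[0,0,0],[0,0,0],1]]'
python3 -m inch '[[[0,0,0.7],[0,0,0],1],[[0,0,0],[0,0,0],1]]'
python3 -m inch '[[[0,0,0.7],[0,0,0],1],[[0,0,0],[0,0,0],1]]'
python3 -c "
from h import *
o=arm.get_obs();print(o['eef_pos'],o['wrist_force'],o['wrist_torque'])"
```

```text
t: 15.23
eef_pos: [572.3, 12.8, 198.0]
orientation: [2.904, 1.197, 0.001]
wrist_force: [-1.6, -0.2, -2.0]
finger_gap: 0.166
t: 15.4
eef_pos: [572.6, 12.7, 198.0]
orientation: [2.904, 1.197, 0.002]
wrist_force: [-2.5, -0.9, 2.9]
finger_gap: 0.167
t: 15.57
eef_pos: [572.9, 12.7, 198.0]
orientation: [2.903, 1.197, 0.003]
wrist_force: [-3.1, 0.1, 6.2]
finger_gap: 0.169
[572.8939538   12.67526366 197.99135817] [-3.08263337  0.11172714  6.24009836] [ 0.06824885  0.85097027 -0.02210921]
```

Contact at TCP z 198.0, the height predicted for fully home. I'll ease off the press and turn clockwise while watching the torque.

```bash
python3 -m inch '[[[0,0,-1.3],[0,0,0],1],[[0.1,0.1,0],[0,0,0.06],1],[[0.1,0.1,0],[0,0,0.06],1],[[0.1,0.1,0],[0,0,0.06],1],[[0,0,0],[0,0,0],1]]'
python3 -c "
from h import *
o=arm.get_obs();print(o['eef_pos'],o['wrist_force'],o['wrist_torque'])"
python3 -m inch '[[[0.1,0.1,0],[0,0,0.06],1],[[0.1,0.1,0],[0,0,0.06],1],[[0.1,0.1,0],[0,0,0.06],1],[[0,0,0],[0,0,0],1]]'
python3 -c "
from h import *
o=arm.get_obs();print(o['eef_pos'],o['wrist_force'],o['wrist_torque'],2*np.arctan2(o['orientation'][1],o['orientation'][0]))"
```

```text
t: 15.98
eef_pos: [572.7, 12.8, 198.0]
orientation: [3.001, 0.929, 0.001]
wrist_force: [-2.2, 0.4, 4.1]
finger_gap: 0.166
[572.65123434  12.80219022 197.98712411] [-2.24808682  0.39779182  4.09769296] [0.03017716 0.7047496  0.14380815]
t: 16.32
eef_pos: [573.1, 12.7, 198.0]
orientation: [3.072, 0.658, 0.001]
wrist_force: [-3.2, -0.2, 4.6]
finger_gap: 0.166
[573.06353473  12.73577124 197.99231566] [-3.21785076 -0.2304128   4.57342877] [0.13711187 0.73996229 0.08526112] 0.4219034336651435
```

```bash
python3 -m inch '[[[0,0.1,0],[0,0,0.06],1],[[0,0.1,0],[0,0,0.06],1],[[0,0.1,0],[0,0,0.06],1],[[0,0,0],[0,0,0],1]]'
python3 -c "
from h import *
o=arm.get_obs();print(o['eef_pos'],o['wrist_force'],o['wrist_torque'],2*np.arctan2(o['orientation'][1],o['orientation'][0]))"
python3 -m inch '[[[0,0.1,0],[0,0,0.05],1],[[0,0.1,0],[0,0,0.05],1],[[0,0,0],[0,0,0],1]]'
python3 -c "
from h import *
o=arm.get_obs();print(o['eef_pos'],o['wrist_force'],o['wrist_torque'],2*np.arctan2(o['orientation'][1],o['orientation'][0]))"
python3 -m inch '[[[0,0.1,0],[0,0,0.05],1],[[0,0.1,0],[0,0,0.05],1],[[0,0,0],[0,0,0],1]]'
python3 -c "
from h import *
o=arm.get_obs();print(o['eef_pos'],o['wrist_force'],o['wrist_torque'],2*np.arctan2(o['orientation'][1],o['orientation'][0]))"
```

```text
t: 16.65
eef_pos: [573.3, 12.5, 198.0]
orientation: [-3.118, -0.381, -0.001]
wrist_force: [-2.1, -0.2, 5.9]
finger_gap: 0.17
[573.26886254  12.54093176 197.97983309] [-2.09604445 -0.23377992  5.90975649] [0.2097332  0.69652087 0.04509501] -6.040169297971213
t: 16.9
eef_pos: [573.4, 12.3, 198.0]
orientation: [-3.133, -0.226, -0.001]
wrist_force: [-2.5, 2.1, 4.5]
finger_gap: 0.173
[573.36797998  12.34492508 197.99036649] [-2.51761437  2.11694306  4.47581624] [0.2411133  0.64867716 0.09425235] -6.139047310106041
t: 17.15
eef_pos: [573.5, 12.2, 198.0]
orientation: [-3.141, -0.07, -0.002]
wrist_force: [-1.9, 1.7, 5.2]
finger_gap: 0.167
[573.46119129  12.17182359 197.99635685] [-1.90684432  1.70265347  5.15177965] [0.36367713 0.53974353 0.14125674] -6.238777933618599
```

```bash
cat > q.py <<'E'
from h import *
o=arm.get_obs();p=2*np.arctan2(o['orientation'][1],o['orientation'][0]);print(round(o['t'],2),o['eef_pos'].round(1),o['wrist_force'].round(1),'Tz',o['wrist_torque'].round(3),'q6',o['joint_efforts'][5].round(3),'yaw',round((p+np.pi)%(2*np.pi)-np.pi,4))
E
python3 -m inch '[[[0,0.1,0],[0,0,0.04],1],[[0,0,0],[0,0,0],1]]' >/dev/null; python3 q.py
python3 -m inch '[[[0,0.1,0],[0,0,0.04],1],[[0,0,0],[0,0,0],1]]' >/dev/null; python3 q.py
python3 -m inch '[[[0,0.1,0],[0,0,0.04],1],[[0,0,0],[0,0,0],1]]' >/dev/null; python3 q.py
python3 -m inch '[[[0,0,0],[0,0,0],1]]' >/dev/null; python3 q.py
```

```text
17.32 [573.5  12.1 198. ] [-1.4  2.2  4.8] Tz [0.362 0.543 0.167] q6 0.59 yaw 0.0051
17.48 [573.5  12.  198. ] [-1.1  0.9  5.3] Tz [0.403 0.517 0.174] q6 0.588 yaw -0.0349
17.65 [573.5  11.9 198. ] [-1.   0.9  5.1] Tz [0.426 0.473 0.057] q6 0.575 yaw -0.0752
17.73 [573.5  11.9 198. ] [-1.9  0.8  4.8] Tz [0.479 0.463 0.121] q6 0.195 yaw -0.0734
```

```bash
python3 -m inch '[[[0,0.1,0],[0,0,0.04],1],[[0,0,0],[0,0,0],1]]' >/dev/null; python3 q.py
python3 -m inch '[[[0,0,0],[0,0,0.04],1],[[0,0,0],[0,0,0],1]]' >/dev/null; python3 q.py
python3 -m inch '[[[0,0.1,0],[0,0,0.04],1],[[0,0,0],[0,0,0],1]]' >/dev/null; python3 q.py
```

```text
17.9 [573.6  11.8 198. ] [-1.9  0.6  5.4] Tz [0.474 0.448 0.205] q6 0.584 yaw -0.1151
18.07 [573.5  11.8 198. ] [-1.3  1.1  4.6] Tz [0.477 0.425 0.134] q6 0.588 yaw -0.1551
18.23 [573.6  11.7 198. ] [-1.4  1.9  4.8] Tz [0.467 0.336 0.181] q6 0.577 yaw -0.1953
```

```bash
python3 -m inch '[[[0,0,0],[0,0,0.03],1],[[0,0,0],[0,0,0],1]]' >/dev/null; python3 q.py
python3 -m inch '[[[0,0,0],[0,0,0],1]]' >/dev/null; python3 q.py
```

```text
18.4 [573.5  11.7 198. ] [-2.   2.1  5.4] Tz [0.48  0.337 0.126] q6 0.487 yaw -0.2248
18.48 [573.5  11.7 198. ] [-1.1  1.9  5.7] Tz [0.483 0.366 0.102] q6 0.189 yaw -0.2236
```

```bash
python3 -m inch '[[[0,0,0],[0,0,0.03],1],[[0,0,0],[0,0,0],1]]' >/dev/null; python3 q.py
python3 -m inch '[[[0,0.1,0],[0,0,0.03],1],[[0,0,0],[0,0,0],1]]' >/dev/null; python3 q.py
```

```text
18.65 [573.6  11.7 198. ] [-0.6  2.2  4.9] Tz [0.492 0.348 0.177] q6 0.481 yaw -0.2548
18.82 [573.6  11.6 198. ] [-0.9  1.9  4.6] Tz [0.48  0.291 0.174] q6 0.501 yaw -0.2848
```

```bash
python3 -m inch '[[[0,0,0],[0,0,0.03],1],[[0,0,0],[0,0,0],1]]' >/dev/null; python3 q.py
python3 -m inch '[[[0,0,0],[0,0,0],1]]' >/dev/null; python3 q.py
```

```text
18.98 [573.6  11.6 198. ] [-1.7  0.8  5.2] Tz [0.488 0.31  0.213] q6 0.568 yaw -0.3147
19.07 [573.5  11.6 198. ] [-0.8  2.2  5. ] Tz [0.459 0.335 0.169] q6 0.267 yaw -0.3133
```

```bash
python3 -m inch '[[[0,0,0],[0,0,0.03],1],[[0,0,0],[0,0,0],1]]' >/dev/null; python3 q.py
python3 -m inch '[[[0,0,0],[0,0,0],1]]' >/dev/null; python3 q.py; python3 -m inch '[[[0,0,0],[0,0,0],1]]' >/dev/null; python3 q.py
```

```text
19.23 [573.6  11.6 198. ] [-1.6  2.1  4.8] Tz [0.508 0.291 0.246] q6 0.613 yaw -0.3448
19.32 [573.6  11.6 198. ] [-0.3  1.5  5.9] Tz [0.492 0.279 0.309] q6 0.333 yaw -0.3435
19.4 [573.6  11.6 198. ] [-0.   1.1  5.4] Tz [0.476 0.333 0.272] q6 0.282 yaw -0.3434
```

```bash
python3 -m inch '[[[0,0,0],[0,0,0.03],1],[[0,0,0],[0,0,0],1],[[0,0,0],[0,0,0],1]]' >/dev/null; python3 q.py
python3 -m inch '[[[0,0,0],[0,0,0],1]]' >/dev/null; python3 q.py; python3 -m inch '[[[0,0,0],[0,0,0],1]]' >/dev/null; python3 q.py
```

```text
19.65 [573.6  11.6 198. ] [-0.6  2.4  5.5] Tz [0.479 0.315 0.322] q6 0.398 yaw -0.3734
19.73 [573.6  11.6 198. ] [-2.6  1.1  4.9] Tz [0.464 0.292 0.285] q6 0.344 yaw -0.3734
19.82 [573.6  11.6 198. ] [-1.6  1.9  4.7] Tz [0.524 0.311 0.374] q6 0.341 yaw -0.3732
```

The torque climbed from 0.12 to about 0.34 N m over about 0.09 rad, which matches the stated spindle stiffness: the cock is at its stop. I'll relax the wind-up and then let go.

```bash
python3 -m inch '[[[0,0,0],[0,0,-0.03],1],[[0,0,0],[0,0,-0.03],1],[[0,0,0],[0,0,0],1],[[0,0,0],[0,0,0],1]]' >/dev/null; python3 q.py
python3 -m inch '[[[0,0,0],[0,0,0],0.6],[[0,0,0],[0,0,0],0.6],[[0,0,0],[0,0,0],0.4],[[0,0,0],[0,0,0],0],[[0,0,0],[0,0,0],-0.5],[[0,0,0],[0,0,0],-1],[[0,0,0],[0,0,0],-1],[[0,0,0],[0,0,0],-1]]' 20; python3 q.py
python3 -c "
from h import *
s=arm.camera('wrist');cv2.imwrite('pics/w7.png',s['color'][:,:,::-1])"
```

```text
20.15 [573.5  11.6 198. ] [-2.3  1.9  5.4] Tz [0.467 0.391 0.131] q6 0.109 yaw -0.3135
t: 20.82
eef_pos: [573.1, 11.4, 197.4]
orientation: [3.102, -0.497, 0.0]
wrist_force: [0.2, -0.2, 0.2]
finger_gap: 0.982
20.82 [573.1  11.4 197.4] [ 0.2 -0.2  0.2] Tz [-0.03  -0.036  0.01 ] q6 -0.003 yaw -0.3179
```

View pics/w7.png

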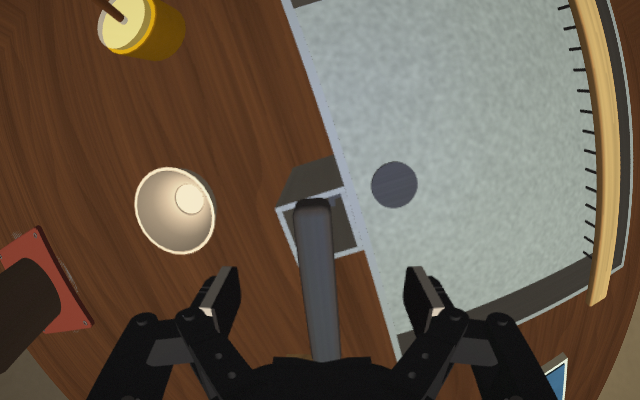

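The fingers are clear on both sides and the key stands on its own. Rising to check it.

```bash
python3 -m inch '[[[0,0,-8],[0,0,0],-1],[[0,0,-15],[0,0,0],-1],[[0,0,-25],[0,0,0],-1],[[0,0,-30],[0,0,0],-1],[[0,0,-30],[0,0,0],-1],[[0,20,-20],[0,0,0],-1],[[0,40,0],[0,0,0],-1],[[0,40,0],[0,0,0],-1]]'
python3 -m inch '[[[0,40,0],[0,0,0],-1],[[0,40,0],[0,0,0],-1],[[0,0,0],[0,0,0],-1],[[0,0,0],[0,0,0],-1]]'; python3 q.py
python3 - <<'E'
from h import *
s=arm.camera('scene');t=arm.camera('top');cv2.imwrite('pics/s8.png',s['color'][:,:,::-1])
a=cv2.resize(s['color'][150:240,270:360],None,fx=4.4,fy=4.4,interpolation=2);b=cv2.resize(t['color'][125:215,280:370],None,fx=4.4,fy=4.4,interpolation=2)
cv2.imwrite('pics/f8.png',np.hstack([a,b])[:,:,::-1])
E
```

```text
t: 21.53
eef_pos: [542.6, -83.9, 328.7]
orientation: [3.102, -0.492, 0.008]
wrist_force: [0.9, -0.2, -1.0]
finger_gap: 0.999
t: 21.87
eef_pos: [516.2, -161.5, 326.2]
orientation: [3.101, -0.504, 0.001]
wrist_force: [0.1, -0.1, -0.3]
finger_gap: 0.999
21.87 [ 516.2 -161.5  326.2] [ 0.1 -0.1 -0.3] Tz [0.068 0.024 0.027] q6 -0.203 yaw -0.3222
```

View pics/s8.png

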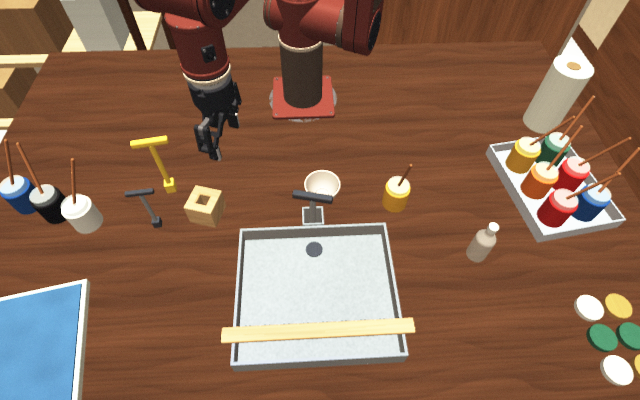

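View pics/f8.png

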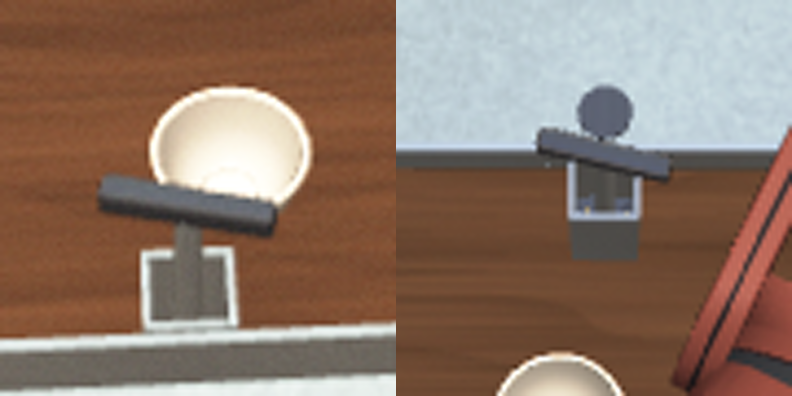

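```bash
python3 - <<'E'
from h import *
s=arm.camera('scene');t=arm.camera('top')
P=lambda x0,y0,k,x,y:(x0+(x+.5)/k-.5,y0+(y+.5)/k-.5)
S=lambda x,y:P(270,150,4.4,x,y);T=lambda x,y:P(280,125,4.4,x-396,y)
def tri(p,q):
    a,d=ray(t,*p);b,e=ray(s,*q);d/=np.linalg.norm(d);e/=np.linalg.norm(e)
    k=np.linalg.lstsq(np.stack([d,-e],1),b-a,rcond=None)[0];return ((a+k[0]*d+b+k[1]*e)/2)
A=tri(T(541,134),S(277,217));B=tri(T(671,168),S(103,187));d=B-A
print(A,B,(A+B)/2,np.degrees(np.arctan2(d[1],d[0])),np.linalg.norm(d))
A=onz(s,*S(277,209),225);B=onz(s,*S(104,178),225)
q=np.array([onz(s,*S(*p),225) for p in [(104,176),(277,206),(273,224),(100,195)]]);print("scene top face at 225",q.mean(0))
q=np.array([onz(t,*T(*p),225) for p in [(544,128),(672,160),(669,172),(539,141)]]);print("top",q.mean(0))
E
```

```text
[584.86154031  53.886626   218.50283334] [562.26739984 -31.84439128 218.26897438] [573.56447007  11.02111736 218.38590386] -104.76440355388115 88.65865551541242
scene top face at 225 [577.16344168  11.40912265 225.        ]
top [572.22454091   9.76411367 225.        ]
```

```bash
python3 -c "
from plant import arm
print(arm.hand_in()); print(arm.get_obs()['t'])"
```

```text
the job is handed in; nothing more can be done
None
the job is handed in; nothing more can be done
```

The drain cock is turned up to its stop and the key is standing upright on the stem, released. The job was handed in at about 22 s.

- **Key:** I took the larger dark T-key out of its stand. The yellow key and the smaller dark one were not touched.
- **Seating:** The wrist camera showed the stem's square at about 45°, and at that angle the key slid over it without resistance. It touched down at tool height 198.0 mm, the height expected with the foot on the flange. I pressed with only about 10 N.
- **Turning:** I turned the key clockwise by about 1.16 rad. It turned at a steady 0.12 N m or so, then the torque climbed to about 0.34 N m over the last 0.09 rad. That slope matches the stated spindle stiffness, so I took it as the stop and turned no further.
- **Letting go:** I eased the turn back by 0.06 rad, opened the fingers and backed away.

**Last checks:**
- The bar's centre is over the shaft, at (573, 11) mm, at about the seated height.
- The key's springback was about 0.115 rad, which matches the spindle unwinding, so the cock should not have turned back.
- The robot is clear of everything, and the jar, mortar and bottle look unmoved in the scene view.

**Disagreements and gaps:**
- The scene and top cameras differed by 2–5 mm in x.
- The faint texture stripes on the stem suggested about 12° instead of 45°, but the feel confirmed 45°.
- I had no direct reading of the cock angle; that it is shut rests on the torque climb and the springback.

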